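# Latch the reservoir and find which way its cap unscrews

### The arm

A 7-joint arm with a two-finger parallel gripper is mounted at the origin on the work surface. World frame = base frame: x ahead of the robot, y to its left, z up, the work surface at z = 0. Lengths are in mm, angles in rad, forces in N, time in s.
With the tool pointing down it reaches from about 350 to 900 mm from the base axis. Payload 7.2 kg.
Tool frame: the origin (TCP) lies at the very end of the fingers, on their centre line; the grasp point (between the pads) lies bot.hold_point_z behind it (bot.hold_point_z is the distance from the TCP to the grasp point, in mm); z points along the fingers, y is the direction in which the jaws open and shut (so a half turn about z gives the same grasp; the last joint's range is limited). The gripper opens to 85 mm and grips with 20 to 120 N. Pads are 22 mm wide; open, the fingers measure 114 mm over their backs; the gripper's body (76 mm by 85 mm) begins 54 mm behind the grasp point. The pads swing forward as they close: fully open they stand 13 mm farther back than shut.
Start: joints at [-1.246, 0.411, -0.013, 1.596, 0.006, 1.134, -0.082], TCP at [239.245, 577.4, 231.297] pointing down, gripper open.
Joint ranges: [-2.95, 2.95], [-0.29, 1.99], [-1.47, 1.44], [0.14, 2.54], [-1.03, 4.17], [0.13, 1.85], [-2.86, 2.86]. Speed limits (rad/s): [2.39, 2.39, 3.01, 3.01, 3.14, 3.14, 3.14].

### API

Orientations are given as a unit quaternion [x, y, z, w].
In Python, from rig import bot gives the robot as it stands.
- The arm moves only by the tool drive_tool, never from a script. Its argument "moves" is a list of rows, each a list of 5 numbers: the shift along the tool's x, y, z in m, then the turn about the tool's z in rad, then the closure in counts, from 0 (fully open) to 255 (shut). A call has 1 to 20 rows; each row is the pose to reach, as a shift and turn from the pose measured when the call began, along the tool's axes at that moment; what a row does not reach only later rows make up. A row lasts 1/10 s, in which the tool goes at most 50 mm and 8.59 degrees, less where a joint would pass 70% of its speed; a pose out of reach is approached as far as the arm can. A call with a gripper value outside its range is refused whole. The fingers move at their own pace and stop on an object; the grip force is fixed at half the most. Time passes only in rows, so rows that repeat a pose let the fingers close. It gives the time, the measured TCP pose, the force and the opening at its end, in the units of the state.
- bot.read_state(): the state, without advancing time (a new reading comes with each control period).
- bot.snapshot(name): name is "side" or "top"; returns (picture, depth): 480x640x3 uint8, red, green, blue; 480x640 float32, mm along the optical axis (not along the pixel's ray), 0 where there is no reading.
- bot.camera_params(name): a dict with "intrinsics" (3x3 intrinsics, pixels), "k1" (the pictures are not rectified: a ray, as slopes to the right and down, at radius r is drawn at 1 + k1 r^2 times it, then the intrinsics apply), "R" (3x3) and "t" (3): a world point X has camera coordinates R X + t. Camera axes: x right, y down, z forward; pixel columns grow to the right and rows downward; lengths in mm; the calibration is good to about 2 mm. A picture is of the moment at which its call begins. camera_params takes no time and is no camera call.
- bot.job_done(): hands the job in, once; it reports no verdict.
The state is a dict: "t": time; "joint_pos": joint angles; "joint_velocities": joint speeds; "effort": joint torques, N m; "ee_pos": TCP position; "ee_rot": TCP orientation; "ft_force": force on the tool from outside, world axes, zero at the start; "torque": the same for the moment, N m; "width": finger opening in mm.
Only numpy, scipy, OpenCV 4.12 (cv2) and the standard library are available. Lean on these libraries where they do the work, as an engineer would, in place of code of your own. Each camera call takes 0.05 s, during which the arm holds its last target.

### The job

On the gaming desk, swing the red latch arm shut in front of the clear coolant reservoir until it is fully home in its catch, and leave it shut. Then take off the reservoir's white filler cap: nobody remembers whether it loosens clockwise or counterclockwise, so find out by trying, turn it about 65 degrees the way that gives, and lift it straight out. Finish still holding the cap in the gripper, still, about 10 cm above its seat over the reservoir, and leave the other things on the desk where they are.

Things in the scene. Friction and masses are not known exactly. Their poses are not given: they have to be found in the camera images.
- dock: Fixed steel dock plate, 235 x 190 x 12 mm. Origin on the desk, below the centre of the clear round reservoir (64 mm wide); z up, -x side roughly towards the robot. A fixed black tower 64 mm wide, 101 mm tall stands 118 mm from the reservoir along +x (not to be opened). The red latch arm, when shut, crosses the reservoir's -x side, along the dock's y.
- tank_top (a point): Centre of the top of the reservoir's black collar (60 mm wide), the cap's seat, 100 mm above the desk; axes as the dock. Inside, two hidden lugs hold the cap. Which way frees it (clockwise or counterclockwise from above) varies and cannot be seen. Turned the wrong way it meets a hard stop after 0.15 to 0.4 rad; forced, it only slips in the fingers.
- cap_center (a point): Centre, half-way up, of the white filler cap's upright round ribbed grip: 40 mm wide, 46 mm tall, over a flange 51 mm wide, 3 mm thick. Seated, it is 126 mm above the desk and the grip spans 103 to 149 mm. z is the cap's axis (up); x points along the blue mark on top, so rotation about z shows its turn. Shut, the mark points along the dock's +x within 0.06 rad.
- cap: The same cap, loose, 50 to 100 g; origin on its seat, 26 mm below cap_center; a lugged stem reaches 16 mm lower. It has about 2 mm of play sideways and upwards. Turned the right way it goes easily to 1.13 rad (65 degrees) from shut, where it lifts straight out (within 0.12 rad of that will do). A stop lies about 0.15 rad beyond; pressed against it the cap binds, so back off 0.15 rad before lifting.
- latch (a joint): Angle of the red latch arm about its upright hinge, rad: 0 = shut, fully home in the aluminium catch (hard stop); grows, up to 1.5, as the free end swings away from the reservoir to the dock's -x side, clockwise seen from above. Starts well open; stays where it is left (friction about 0.06 N m).
- latch_hinge (a point): Point on the latch's upright hinge axis, 112 mm above the desk (the hinge itself ends at 85 mm); at x -48, y +62 mm in the dock. Its axes turn with the arm: the arm runs along its -y.
- latch_post (a point): Grip point on the round upright finger post at the latch arm's free end: 12 mm wide, from the arm's top (84 mm above the desk) up to 137 mm; this point is 112 mm above the desk, 137 mm from the hinge axis. The arm is 10 mm thick, 68 to 84 mm above the desk; the catch's top is at 94 mm, 17 mm from the post when shut; nothing else near is higher.
- tumbler_center (a point): brushed steel tumbler, 74 mm across, 115 mm tall, a loose bystander; point half-way up at its middle. Not to be disturbed.
- dish_center (a point): white ceramic dish, 90 mm across, 30 mm tall, a loose bystander; point half-way up at its middle. Not to be disturbed.
- phone_stand_center (a point): wooden phone stand, 85 x 75 mm foot, about 95 mm tall, a loose bystander; point half-way up at its middle. Not to be disturbed.
- mouse_center (a point): grey computer mouse, 100 x 58 x 30 mm, a loose bystander; point half-way up at its middle. Not to be disturbed.
- remote_center (a point): black plastic remote with one round button on top, 45 x 140 x 22 mm, a loose bystander; point half-way up at its middle. Not to be disturbed.
- parts_tray_center (a point): clear plastic tray of small fittings, 85 x 120 x 28 mm, a loose bystander; point half-way up at its middle. Not to be disturbed.
Not all that is in view belongs to the job. Of the things shaped like the cap, the white one is meant.

How it is judged (in metres and radians):
On the way, in this order (a step that is already met when the one before it is completed fails the run):
1. the latch arm is shut, home in its catch (value of joint latch below 0.06 rad), for 0.2 s.
2. the cap is out of the collar, with the latch still shut (z of cap_center in the frame of tank_top above 0.05 m and value of joint latch below 0.06 rad), for 0.2 s.
At the end, for the whole second after the job is handed in: The latch is shut (joint below 0.06 rad) and the fingers hold the cap (over 1 N), at rest (below 0.03 m/s), raised 70 to 170 mm above its seated height, within 60 mm sideways of the reservoir's axis, carried by nothing else (value of joint latch below 0.06 rad and z of cap_center in the frame of tank_top between 0.096 and 0.196 m and horizontal distance between cap_center and tank_top below 0.06 m and contact force between cap and the fingers above 1 N and contact force between cap and dock below 0.3 N and linear speed of cap below 0.03 m/s); the arm keeps its last pose, push and grip.
It fails at once if the cap lifted out while the latch is open (z of cap_center in the frame of tank_top above 0.04 m and value of joint latch above 0.1 rad).
It fails at once if a bystander moved more than 40 mm (distance of any of tumbler_center, dish_center, phone_stand_center, mouse_center, remote_center, parts_tray_center from where it was at the start of the episode above 0.04 m).
It also fails if it takes over 62 s, if anything falls off the work surface, if the arm or the gripper's body presses on something with over 40 N, if the wrist force passes 120 N, or if a joint passes its speed limit or range.

## Working session

There is one attempt and no reset: what is moved stays moved. The work goes in short steps, Python scripts to look and compute and a tool call to move; the robot and the scene stay as the last step left them, time stands still between calls to the robot, and variables do not carry over. Pictures are saved under pics/ and viewed, and the job is handed in when it is done.

Besides the shell and the picture viewer there is one more tool, called after ">>>" as a command line: name --pt "numbers of a row" for each row, then --argument value for the rest. drive_tool: Moves the arm, as the interface text tells. Its arguments: {"type":"object","properties":{"moves":{"type":"array","items":{"type":"array","items":{"type":"number"}}}},"required":["moves"]}

```bash
ls; mkdir -p pics; python3 - <<'E'
from rig import bot
import cv2,numpy as np
for n in("side","top"):
    p,d=bot.snapshot(n); cv2.imwrite(f"pics/{n}0.png",p[:,:,::-1]); np.save(f"pics/{n}0d.npy",d)
    print(n,bot.camera_params(n))
print(bot.read_state(), bot.hold_point_z)
E
```

```text
pics
side {'intrinsics': array([[617.20141854,   0.        , 308.91597825],
       [  0.        , 617.20141854, 240.25257421],
       [  0.        ,   0.        ,   1.        ]]), 'k1': -0.20756364148770678, 'R': array([[ 0.95878444, -0.28326243, -0.0222438 ],
       [-0.19070014, -0.58348997, -0.78941302],
       [ 0.21063202,  0.76111882, -0.61345929]]), 't': array([-535.1834967 ,  192.45382151, 1349.0509753 ])}
top {'intrinsics': array([[559.1462922 ,   0.        , 318.1804242 ],
       [  0.        , 559.1462922 , 247.31181435],
       [  0.        ,   0.        ,   1.        ]]), 'k1': -0.10277739562122652, 'R': array([[ 0.01545485, -0.99964928,  0.02150511],
       [-0.98186263, -0.01923748, -0.18861522],
       [ 0.18896278, -0.01820005, -0.98181558]]), 't': array([ -31.69995991,  567.52445747, 1132.98220752])}
{'t': 0.1, 'joint_pos': array([-1.24622304,  0.41183766, -0.01271146,  1.59699814,  0.00559763,
        1.13431392, -0.08220296]), 'joint_velocities': array([-0.00015222,  0.00053138,  0.00214395, -0.00202919, -0.00142722,
       -0.00190456, -0.00087424]), 'effort': array([ 3.06649134e-03, -6.01828837e+01,  6.84612393e-01, -3.00089335e+01,
        1.40514853e-02,  6.40660292e-03, -9.25033703e-06]), 'ee_pos': array([239.07560501, 576.95502133, 230.51064967]), 'ee_rot': array([ 1.95116883e-01,  9.80779702e-01, -7.54648455e-04, -9.60989839e-05]), 'ft_force': array([-0.28327255,  0.13480233,  0.12917661]), 'torque': array([-0.00081477, -0.10291761, -0.03930098]), 'width': 85.22398224610069} 18.700000000000003
```

View pics/side0.png

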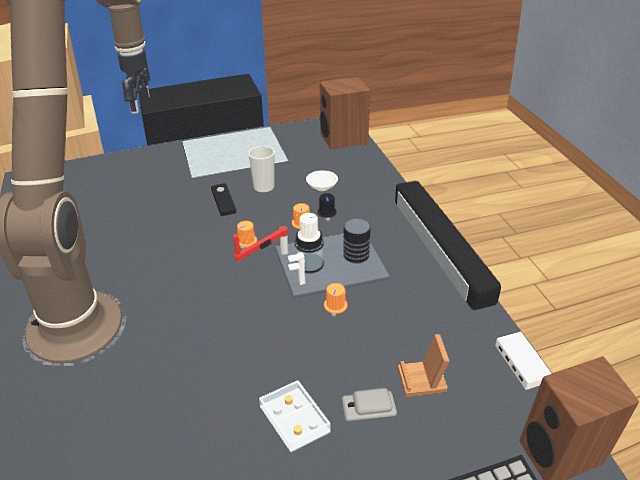

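View pics/top0.png

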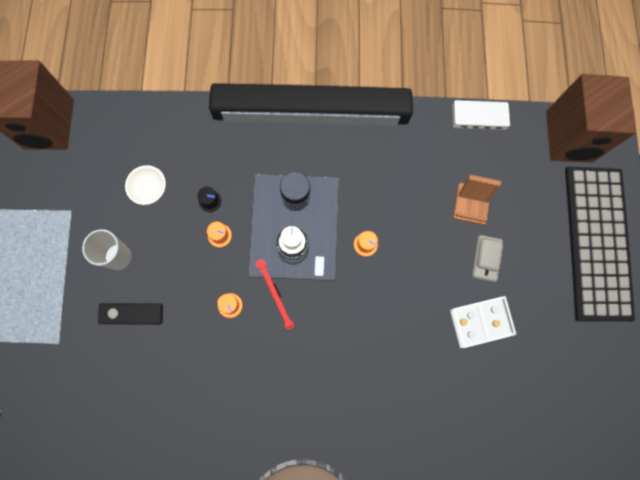

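```bash
cat > h.py <<'E'
import numpy as np,cv2
from rig import bot
from scipy.optimize import least_squares
def ray(n,u,v):
    c=bot.camera_params(n);K=c["intrinsics"];R=np.array(c["R"]);t=np.array(c["t"])
    x,y=(u-K[0,2])/K[0,0],(v-K[1,2])/K[1,1]
    p=cv2.undistortPoints(np.array([[[u,v]]],float),K,np.array([c["k1"],0,0,0.]))[0,0]
    d=R.T@np.array([p[0],p[1],1]); return -R.T@t,d
def atz(n,u,v,z):
    o,d=ray(n,u,v); return o+d*(z-o[2])/d[2]
def tri(a,b):
    o1,d1=ray("side",*a);o2,d2=ray("top",*b)
    A=np.stack([d1,-d2],1);s=np.linalg.lstsq(A,o2-o1,rcond=None)[0]
    p,q=o1+d1*s[0],o2+d2*s[1]; return (p+q)/2,np.linalg.norm(p-q)
def proj(n,X):
    c=bot.camera_params(n)
    p,_=cv2.projectPoints(np.array(X,float).reshape(-1,1,3),cv2.Rodrigues(np.array(c["R"]))[0],np.array(c["t"],float),c["intrinsics"],np.array([c["k1"],0,0,0.])); return p[:,0]
def crop(n,src,x0,y0,w,h,s,out):
    im=cv2.imread(src)[y0:y0+h,x0:x0+w]
    cv2.imwrite(out,cv2.resize(im,None,fx=s,fy=s,interpolation=cv2.INTER_CUBIC))
E
python3 - <<'E'
from h import *
crop("side","pics/side0.png",225,190,160,120,5,"pics/c1.png")
crop("top","pics/top0.png",205,165,160,120,5,"pics/c2a.png")
crop("top","pics/top0.png",205,220,160,120,5,"pics/c2.png")
E
```

```text
(no output)
```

View pics/c1.png

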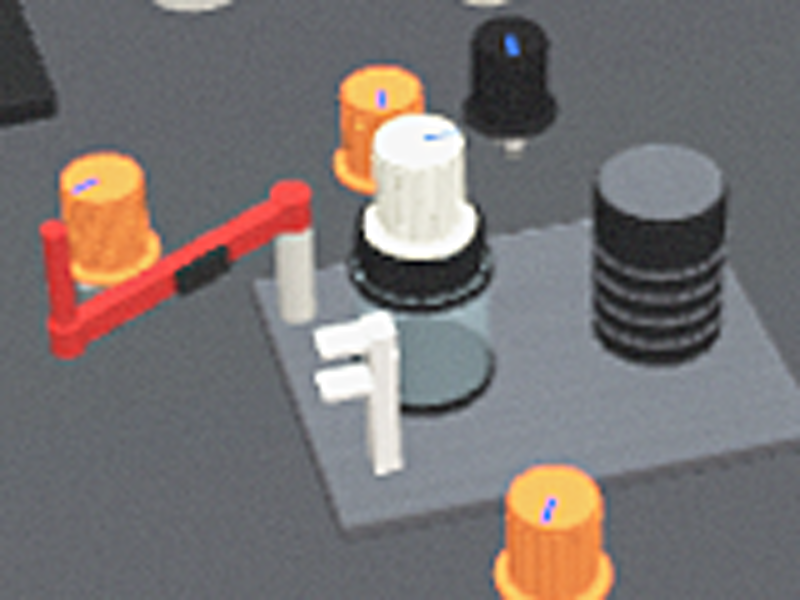

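View pics/c2.png

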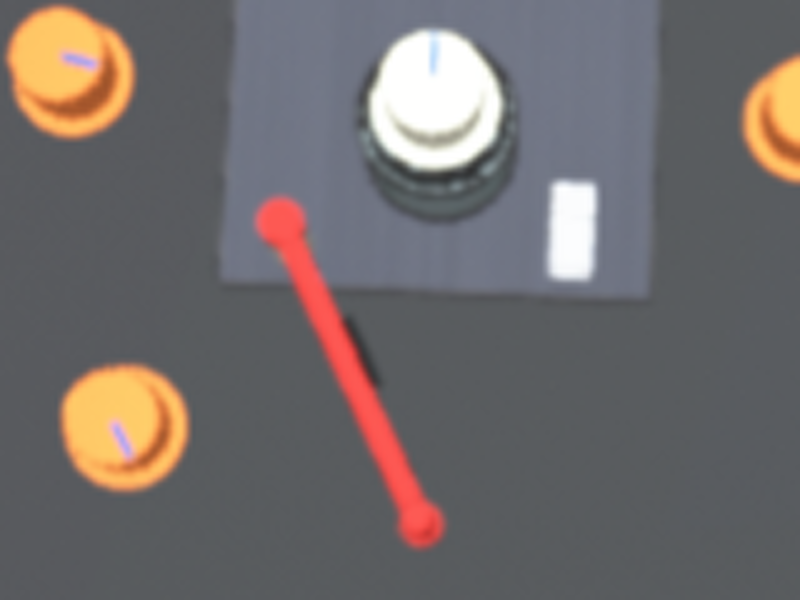

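Side view: white cap on the reservoir at (309,227). Lookalikes are orange caps at (301,214), (246,233), (336,297) and a black cap at (327,205). The crop shows that only the white one has the right colour and sits on the black collar. The blue mark points along +x. The latch post top is at (236,236) in side and (289,325) in top, with the hinge at (283,229) and (261,264).

```bash
python3 - <<'E'
from h import *
np.set_printoptions(precision=1,suppress=True)
sx=lambda x,y:((x+.5)/5-.5+225,(y+.5)/5-.5+190)
tx=lambda x,y:((x+.5)/5-.5+205,(y+.5)/5-.5+220)
P={}
for n,a,b,z in [("captop",(419,141),(433,81),149),("posttop",(54,229),(421,525),137),("hingetop",(292,192),(281,220),85)]:
    a,b=sx(*a),tx(*b); P[n]=tri(a,b)[0]; print(n,tri(a,b),atz("side",*a,z),atz("top",*b,z))
# dock corners at z=12
for c in [(222,282),(648,296)]: print("dock corner",atz("top",*tx(*c),12))
for c in [(255,174),(338,177)]: print("dock far",atz("top",*c,12))
h=P["hingetop"];p=P["posttop"];print(np.linalg.norm((h-p)[:2]),np.degrees(np.arctan2(*(p-h)[1::-1])))
# tower
print("tower", atz("top",295,186,101))
st=bot.read_state();print(st["ee_pos"])
from scipy.spatial.transform import Rotation as R
print(R.from_quat(st["ee_rot"]).as_matrix())
ds=np.load("pics/side0d.npy");
E
```

```text
captop (array([571.2,  33.4, 146.3]), np.float64(2.0354626713110635)) [569.2  29.5 149. ] [571.7  33.2 149. ]
posttop (array([399.8,  34. , 135.8]), np.float64(0.30687602521070123)) [399.8  32.4 137. ] [399.6  34.  137. ]
hingetop (array([524.8,  96.4,  83.4]), np.float64(2.2804689774433626)) [523.2  94.2  85. ] [525.7  96.1  85. ]
dock corner [509.6 127.1  12. ]
dock corner [507.  -58.5  12. ]
dock far [742.  122.8  12. ]
dock far [738.9 -64.9  12. ]
139.74452102078138 -153.47911777804927
tower [688.1  29.4 101. ]
[239.1 577.  230.5]
[[-0.9  0.4 -0. ]
 [ 0.4  0.9 -0. ]
 [-0.  -0.  -1. ]]
```

```bash
cat >> h.py <<'E'
from scipy.spatial.transform import Rotation as Rot
def plan(xyz,yaw=None):
    "world TCP target + yaw (deg) of tool y -> tool shift (m), turn"
    s=bot.read_state();M=Rot.from_quat(s["ee_rot"]).as_matrix()
    sh=M.T@(np.array(xyz)-s["ee_pos"])/1000
    cur=np.degrees(np.arctan2(M[1,1],M[0,1]))
    return np.round(sh,4), cur, None if yaw is None else np.round(np.radians(-(yaw-cur)),3)
def show():
    s=bot.read_state();M=Rot.from_quat(s["ee_rot"]).as_matrix()
    print("t",round(s["t"],2),"ee",s["ee_pos"].round(1),"yaw",np.degrees(np.arctan2(M[1,1],M[0,1])).round(1),"tilt",np.degrees(np.arccos(-M[2,2])).round(2),"F",s["ft_force"].round(1),"T",s["torque"].round(2),"w",s["width"].round(1),"j",s["joint_pos"].round(2))
E
python3 - <<'E'
from h import *
show(); print(plan([400,34,230],-63.5))
for n,u,v in[("tumbler",100,245),("dish",145,185),("orange1",230,303)]: print(n,atz("top",u,v,60))
E
```

```text
Traceback (most recent call last):
  File "h.py", line 30, in show
    print("t",round(s["t"],2),"ee",s["ee_pos"].round(1),"yaw",np.degrees(np.arctan2(M[1,1],M[0,1])).round(1),"tilt",np.degrees(np.arccos(-M[2,2])).round(2),"F",s["ft_force"].round(1),"T",s["torque"].round(2),"w",s["width"].round(1),"j",s["joint_pos"].round(2))
                                                                                                                                                                                                                    ^^^^^^^^^^^^^^^^
AttributeError: 'float' object has no attribute 'round'
```

```bash
sed -i 's/s\["width"\].round(1)/round(s["width"],1)/' h.py
python3 - <<'E'
from h import *
show(); print(plan([400,34,230],-63.5))
for n,u,v in[("tumbler",100,245),("dish",145,185),("orange1",230,303)]: print(n,atz("top",u,v,60))
E
```

```text
t 0.1 ee [239.1 577.  230.5] yaw 67.5 tilt 0.09 F [-0.3  0.1  0.1] T [-0.   -0.1  -0.04] w 85.2 j [-1.25  0.41 -0.01  1.6   0.01  1.13 -0.08]
(array([-0.3565, -0.44  ,  0.0012]), np.float64(67.49688554239513), np.float64(2.286))
tumbler [562.81204448 443.4178458   60.        ]
dish [697.19514393 356.23262668  60.        ]
orange1 [445.73746617 159.40654557  60.        ]
```

>>> drive_tool --pt "-0.357 -0.44 0 2.286 130" --pt "-0.357 -0.44 0 2.286 130" --pt "-0.357 -0.44 0 2.286 130" --pt "-0.357 -0.44 0 2.286 130" --pt "-0.357 -0.44 0 2.286 130" --pt "-0.357 -0.44 0 2.286 130" --pt "-0.357 -0.44 0 2.286 130" --pt "-0.357 -0.44 0 2.286 130" --pt "-0.357 -0.44 0 2.286 130" --pt "-0.357 -0.44 0 2.286 130" --pt "-0.357 -0.44 0 2.286 130" --pt "-0.357 -0.44 0 2.286 130" --pt "-0.357 -0.44 0 2.286 130" --pt "-0.357 -0.44 0 2.286 130" --pt "-0.357 -0.44 0 2.286 130" --pt "-0.357 -0.44 0 2.286 130" --pt "-0.357 -0.44 0 2.286 130" --pt "-0.357 -0.44 0 2.286 130" --pt "-0.357 -0.44 0 2.286 130" --pt "-0.357 -0.44 0 2.286 130"

```text
t: 2.1
ee_pos: [400.5, 33.8, 231.2]
ee_rot: [0.973, 0.23, -0.0, 0.001]
ft_force: [-0.2, 0.3, -0.7]
width: 42.1
```

```bash
python3 - <<'E'
from h import *
show(); print(plan([400,34,104],-63.5))
E
```

```text
t 2.1 ee [400.5  33.8 231.2] yaw -63.4 tilt 0.09 F [-0.2  0.3 -0.7] T [ 0.05 -0.05 -0.02] w 42.1 j [-0.74 -0.    0.54  2.12  0.    1.02 -1.31]
(array([-0.0002, -0.0005,  0.1272]), np.float64(-63.44047411014565), np.float64(0.001))
```

>>> drive_tool --pt "0 0 0.04 0 130" --pt "0 0 0.08 0 130" --pt "0 0 0.11 0 130" --pt "0 0 0.126 0 130" --pt "0 0 0.126 0 130" --pt "0 0 0.126 0 200" --pt "0 0 0.126 0 200" --pt "0 0 0.126 0 200" --pt "0 0 0.126 0 200"

```text
t: 3.0
ee_pos: [400.9, 33.9, 105.9]
ee_rot: [0.973, 0.23, 0.0, 0.0]
ft_force: [0.2, 0.2, -0.0]
width: 18.8
```

```bash
python3 - <<'E'
from h import *
show()
p,d=bot.snapshot("side"); cv2.imwrite("pics/s1.png",p[:,:,::-1]); crop("","pics/s1.png",180,150,200,150,4,"pics/s1c.png")
E
```

```text
t 3.0 ee [400.9  33.9 105.9] yaw -63.4 tilt 0.06 F [ 0.2  0.2 -0. ] T [ 0.01  0.04 -0.  ] w 18.8 j [-0.67  0.22  0.54  2.27 -0.18  0.69 -1.11]
```

View pics/s1c.png

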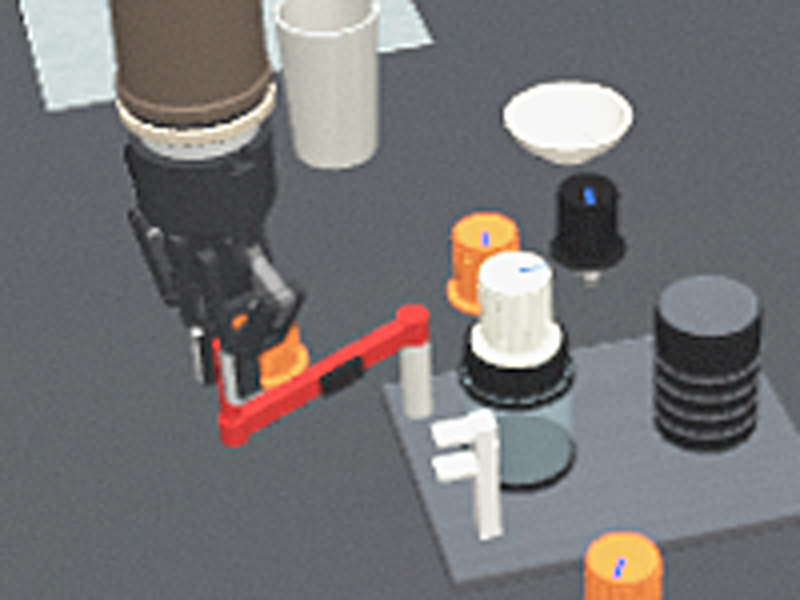

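The post is between the fingers (red at crop (222,360)), so I'll work out the closing arc about the hinge.

```bash
python3 - <<'E'
from h import *
np.set_printoptions(suppress=True)
H=np.array([525,95.7]);r=138
for a in np.linspace(-153.4,-92,12)[1:]:
    x=H+r*np.array([np.cos(np.radians(a)),np.sin(np.radians(a))])
    print(x.round(1),plan([*x,105],a+90)[::2])
E
```

```text
[408.2  22.2] (array([0.0014, 0.0138, 0.0008]), np.float64(-0.098))
[415.9  11.2] (array([0.0033, 0.0271, 0.0008]), np.float64(-0.195))
[424.6   1. ] (array([0.0066, 0.0401, 0.0008]), np.float64(-0.293))
[434.3  -8.3] (array([0.0111, 0.0528, 0.0008]), np.float64(-0.39))
[444.9 -16.7] (array([0.0168, 0.0649, 0.0008]), np.float64(-0.488))
[456.2 -23.9] (array([0.0237, 0.0765, 0.0009]), np.float64(-0.585))
[468.2 -30. ] (array([0.0316, 0.0873, 0.0009]), np.float64(-0.683))
[480.7 -35. ] (array([0.0406, 0.0973, 0.0009]), np.float64(-0.78))
[493.6 -38.7] (array([0.0505, 0.1064, 0.0009]), np.float64(-0.877))
[506.8 -41.1] (array([0.0613, 0.1145, 0.0009]), np.float64(-0.975))
[520.2 -42.2] (array([0.0727, 0.1215, 0.0009]), np.float64(-1.072))
```

>>> drive_tool --pt "0.001 0.014 0 -0.1 200" --pt "0.003 0.027 0 -0.195 200" --pt "0.007 0.04 0 -0.293 200" --pt "0.011 0.053 0 -0.39 200" --pt "0.017 0.065 0 -0.488 200" --pt "0.024 0.0765 0 -0.585 200" --pt "0.032 0.087 0 -0.683 200" --pt "0.041 0.097 0 -0.78 200" --pt "0.0505 0.106 0 -0.877 200" --pt "0.0613 0.1145 0 -0.975 200" --pt "0.0727 0.1215 0 -1.072 200" --pt "0.0727 0.1215 0 -1.072 200"

```text
t: 4.25
ee_pos: [521.6, -42.4, 106.2]
ee_rot: [0.719, 0.695, 0.001, 0.001]
ft_force: [-0.2, -0.0, -0.3]
width: 18.2
```

```bash
python3 - <<'E'
from h import *
show()
p,d=bot.snapshot("side"); cv2.imwrite("pics/s2.png",p[:,:,::-1]); crop("","pics/s2.png",220,150,200,150,4,"pics/s2c.png")
E
```

```text
t 4.25 ee [521.6 -42.4 106.2] yaw -1.9 tilt 0.13 F [-0.2 -0.  -0.3] T [-0.03  0.02  0.01] w 18.2 j [-0.25  0.4   0.3   1.99 -0.16  0.78  0.11]
```

View pics/s2c.png

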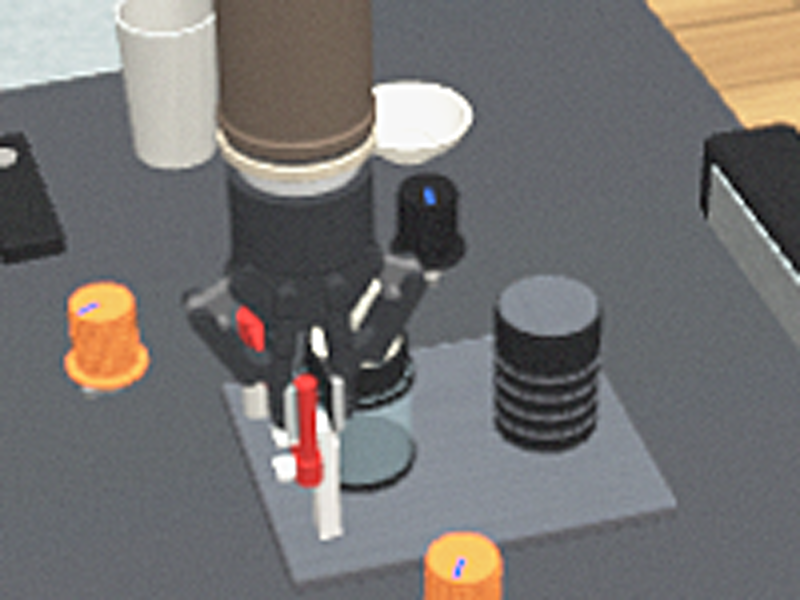

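The arm follows between the fingers and sits at the catch (post at crop (307,420)). Next I press it home.

>>> drive_tool --pt "0 0.003 0 0 200" --pt "0 0.005 0 0 200" --pt "0 0.006 0 0 200" --pt "0 0.006 0 0 200"

```text
t: 4.7
ee_pos: [523.3, -42.6, 105.7]
ee_rot: [0.721, 0.693, -0.002, -0.002]
ft_force: [-9.0, -0.5, 6.3]
width: 18.5
```

```bash
python3 - <<'E'
from h import *
show()
E
```

```text
t 4.7 ee [523.3 -42.6 105.7] yaw -2.2 tilt 0.27 F [-9.  -0.5  6.3] T [-0.06  1.93  0.05] w 18.5 j [-0.25  0.4   0.3   1.98 -0.16  0.79  0.11]
```

>>> drive_tool --pt "0 0.005 0 0 200" --pt "0 0.009 0 0 200" --pt "0 0.012 0 0 200" --pt "0 0.012 0 0 200"

```text
t: 5.1
ee_pos: [523.9, -42.9, 104.8]
ee_rot: [0.721, 0.692, -0.009, -0.01]
ft_force: [-37.8, 1.7, 34.2]
width: 18.2
```

```bash
python3 - <<'E'
from h import *
show()
E
```

```text
t 5.1 ee [523.9 -42.9 104.8] yaw -2.4 tilt 1.56 F [-37.8   1.7  34.2] T [0.34 7.91 0.06] w 18.2 j [-0.25  0.42  0.3   1.96 -0.17  0.82  0.11]
```

>>> drive_tool --pt "0 -0.002 0 0 200" --pt "0 -0.002 0 0 200" --pt "0 -0.002 0 0 170" --pt "0 -0.002 0 0 130" --pt "0 -0.002 0 0 130" --pt "0 -0.002 -0.04 0 130" --pt "0 -0.002 -0.09 0 130" --pt "0 -0.002 -0.13 0 60" --pt "-0.05 -0.002 -0.13 0 60" --pt "-0.1 -0.002 -0.13 0 60" --pt "-0.1 -0.002 -0.13 0 60"

```text
t: 6.2
ee_pos: [520.3, -150.9, 235.6]
ee_rot: [0.725, 0.689, -0.01, -0.008]
ft_force: [0.4, 0.6, -0.9]
width: 65.3
```

```bash
python3 - <<'E'
from h import *
show()
p,d=bot.snapshot("side"); cv2.imwrite("pics/s3.png",p[:,:,::-1]); crop("","pics/s3.png",240,180,160,120,5,"pics/s3c.png")
p,d=bot.snapshot("top"); cv2.imwrite("pics/t3.png",p[:,:,::-1]); crop("","pics/t3.png",225,180,160,120,5,"pics/t3c.png")
E
```

```text
t 6.2 ee [ 520.3 -150.9  235.6] yaw -2.9 tilt 1.46 F [ 0.4  0.6 -0.9] T [0.01 0.02 0.01] w 65.3 j [-0.13  0.29  0.4   1.8  -0.11  1.11  0.26]
```

View pics/s3c.png

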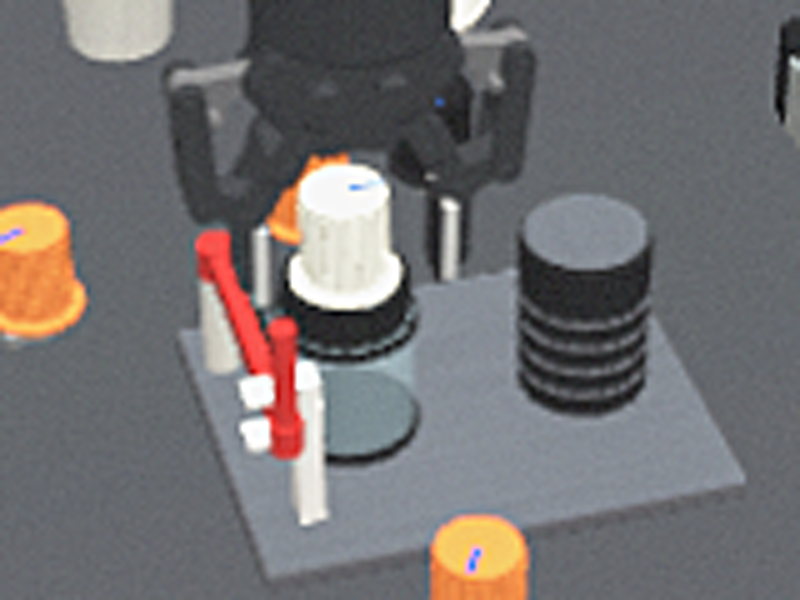

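View pics/t3c.png

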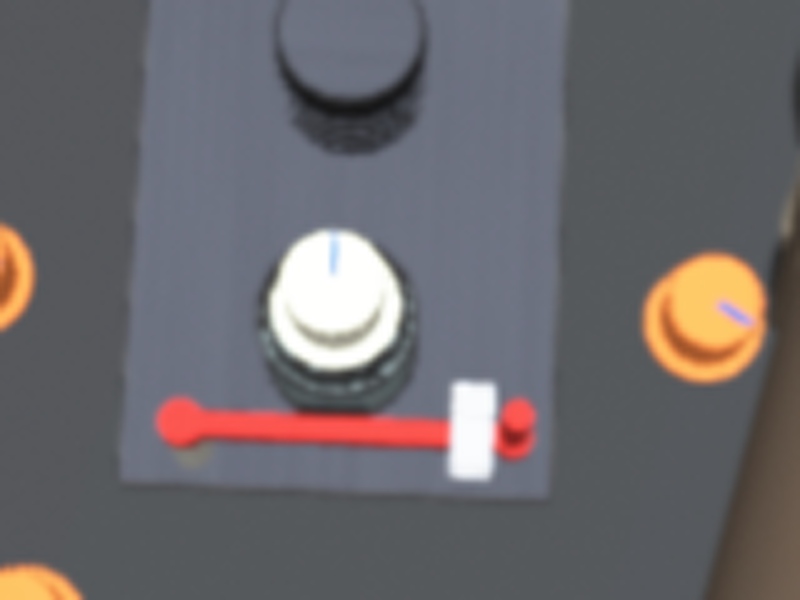

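Both views show the latch lying in the catch, with the arm parallel to the dock edge (top crop: hinge (181,421), post ring (516,438)). I'll check this numerically and plan the cap grasp.

```bash
python3 - <<'E'
from h import *
np.set_printoptions(precision=2,suppress=True)
tx=lambda x,y:((x+.5)/5-.5+225,(y+.5)/5-.5+180)
sx=lambda x,y:((x+.5)/5-.5+240,(y+.5)/5-.5+180)
A=lambda a,b:np.degrees(np.arctan2(*(b-a)[1::-1]))
a=atz("top",*tx(230,424),84);b=atz("top",*tx(440,433.5),84);print("arm",a,b,A(a,b))
a=atz("top",*tx(181,421),85);b=atz("top",*tx(516,440),84);print("arm2",a,b,A(a,b))
a=atz("top",*tx(122,483),12);b=atz("top",*tx(548,496),12);print("dock",A(a,b))
p=tri(sx(284,327),tx(518,409));print("post",p, "hinge",tri(sx(213,244),tx(181,421)))
print("cap",tri(sx(344,189),tx(332,286)))
m1=atz("top",*tx(332,273),149);m2=atz("top",*tx(334.5,233),149);print("mark",A(m1,m2))
M=Rot.from_quat(bot.read_state()["ee_rot"]).as_matrix();print("toolz",M[:,2])
E
```

```text
arm [524.61  76.03  84.  ] [522.32 -10.35  84.  ] -91.52229711060207
arm2 [525.31  96.13  85.  ] [520.2  -41.65  84.  ] -92.12305053947412
dock -90.67821073182414
post (array([522.82, -40.22, 134.71]), np.float64(3.685111640254787)) hinge (array([523.69,  96.51,  82.64]), np.float64(3.9701531402457833))
cap (array([570.18,  33.55, 147.11]), np.float64(0.21239558322794944))
mark -2.0677483750654533
toolz [-0.03  0.   -1.  ]
```

```bash
python3 - <<'E'
from h import *
print(plan([570.5,33.3,220],-1)); print(plan([570.5,33.3,107],-1))
E
```

```text
(array([0.1797, 0.0417, 0.0137]), np.float64(-2.5537554329274608), np.float64(-0.027))
(array([0.1797, 0.0447, 0.1267]), np.float64(-2.5537554329274608), np.float64(-0.027))
```

>>> drive_tool --pt "0.045 0.01 0.005 0 20" --pt "0.09 0.02 0.01 0 20" --pt "0.135 0.03 0.0137 0 20" --pt "0.18 0.0417 0.0137 0 20" --pt "0.18 0.0417 0.0137 0 20" --pt "0.18 0.0417 0.0137 0 20" --pt "0.18 0.0417 0.0137 0 20"

```text
t: 7.0
ee_pos: [570.2, 33.5, 219.8]
ee_rot: [0.723, 0.691, -0.009, -0.01]
ft_force: [-0.2, 0.2, 0.5]
width: 78.9
```

```bash
python3 - <<'E'
from h import *
show();print(plan([570.5,33.3,107])); print(plan([570.5,33.3,220]))
p,d=bot.snapshot("side"); cv2.imwrite("pics/s4.png",p[:,:,::-1]); crop("","pics/s4.png",230,110,160,120,5,"pics/s4c.png")
E
```

```text
t 7.0 ee [570.2  33.5 219.8] yaw -2.5 tilt 1.57 F [-0.2  0.2  0.5] T [-0.08 -0.03  0.02] w 78.9 j [-0.38  0.35  0.31  1.74 -0.12  1.1  -0.07]
(array([-0.0002,  0.0034,  0.1128]), np.float64(-2.5417508680217598), None)
(array([-0.0002,  0.0003, -0.0002]), np.float64(-2.5417508680217598), None)
```

View pics/s4c.png

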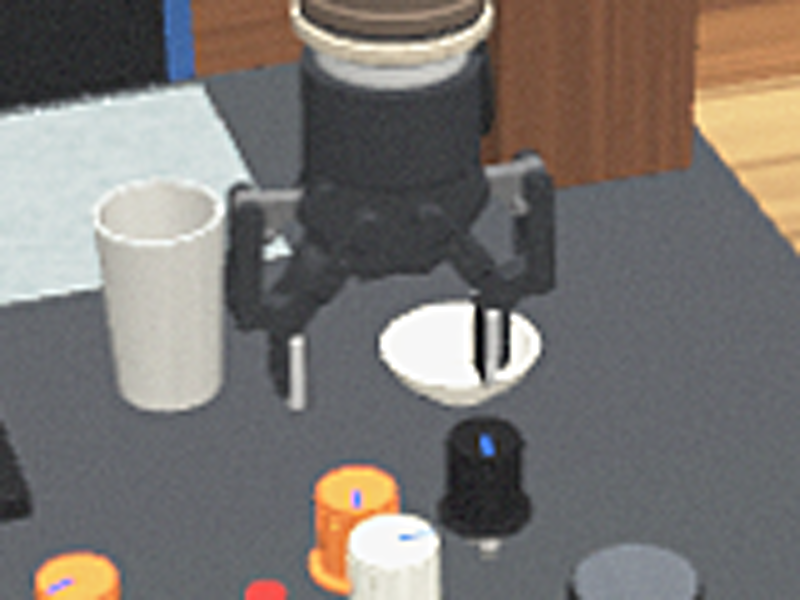

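The open fingers straddle the white cap (crop (395,545)), so I descend and close.

>>> drive_tool --pt "0 0.001 0.03 0 20" --pt "0 0.002 0.06 0 20" --pt "0 0.003 0.09 0 20" --pt "0 0.003 0.105 0 20" --pt "0 0.0034 0.112 0 20" --pt "0 0.0034 0.112 0 20" --pt "0 0.0034 0.112 0 100" --pt "0 0.0034 0.112 0 160" --pt "0 0.0034 0.112 0 255" --pt "0 0.0034 0.112 0 255" --pt "0 0.0034 0.112 0 255" --pt "0 0.0034 0.112 0 255"

```text
t: 8.25
ee_pos: [571.3, 32.8, 109.3]
ee_rot: [0.723, 0.691, -0.008, -0.009]
ft_force: [-0.6, -0.8, 4.7]
width: 38.9
```

```bash
python3 - <<'E'
from h import *
show()
p,d=bot.snapshot("side"); cv2.imwrite("pics/s5.png",p[:,:,::-1]); crop("","pics/s5.png",240,150,160,120,5,"pics/s5c.png")
E
```

```text
t 8.25 ee [571.3  32.8 109.3] yaw -2.6 tilt 1.44 F [-0.6 -0.8  4.7] T [-0.12  0.14  0.01] w 38.9 j [-0.35  0.48  0.28  1.84 -0.17  0.87 -0.03]
```

View pics/s5c.png

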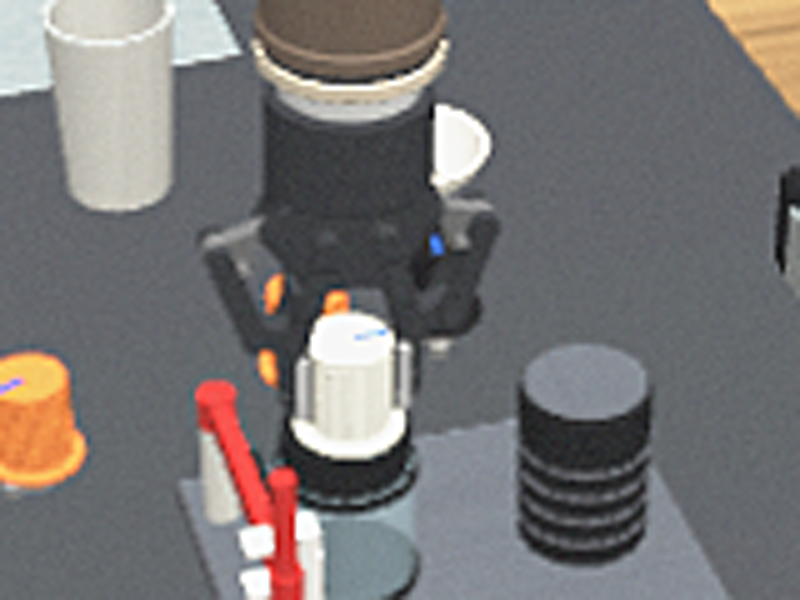

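Firmly gripped, width 38.9. Now I try clockwise (+ tool z) in small steps and watch the torque.

>>> drive_tool --pt "0 0 -0.001 0.06 255" --pt "0 0 -0.001 0.12 255" --pt "0 0 -0.001 0.12 255"

```text
t: 8.6
ee_pos: [571.5, 32.8, 110.7]
ee_rot: [0.763, 0.646, -0.009, -0.009]
ft_force: [-0.2, -0.0, -2.0]
width: 38.8
```

```bash
python3 - <<'E'
from h import *
show()
E
```

```text
t 8.6 ee [571.5  32.8 110.7] yaw -9.5 tilt 1.41 F [-0.2 -0.  -2. ] T [-0.02 -0.05 -0.  ] w 38.8 j [-0.37  0.48  0.31  1.84 -0.19  0.87 -0.13]
```

>>> drive_tool --pt "0 0 0 0.06 255" --pt "0 0 0 0.12 255" --pt "0 0 0 0.12 255"

```text
t: 8.9
ee_pos: [571.4, 32.7, 110.8]
ee_rot: [0.801, 0.599, -0.009, -0.008]
ft_force: [0.2, 0.3, -1.6]
width: 38.7
```

```bash
python3 - <<'E'
from h import *
show()
E
```

```text
t 8.9 ee [571.4  32.7 110.8] yaw -16.4 tilt 1.41 F [ 0.2  0.3 -1.6] T [-0.19 -0.03  0.04] w 38.7 j [-0.4   0.48  0.34  1.85 -0.21  0.87 -0.23]
```

>>> drive_tool --pt "0 0 0 0.06 255" --pt "0 0 0 0.12 255" --pt "0 0 0 0.12 255"

```text
t: 9.2
ee_pos: [571.3, 32.7, 110.8]
ee_rot: [0.835, 0.551, -0.01, -0.007]
ft_force: [-0.7, -0.7, -1.4]
width: 38.7
```

```bash
python3 - <<'E'
from h import *
show()
E
```

```text
t 9.2 ee [571.3  32.7 110.8] yaw -23.1 tilt 1.41 F [-0.7 -0.7 -1.4] T [-0.24  0.    0.07] w 38.7 j [-0.42  0.48  0.37  1.85 -0.23  0.88 -0.34]
```

>>> drive_tool --pt "0 0 0 0.06 255" --pt "0 0 0 0.12 255" --pt "0 0 0 0.12 255"

```text
t: 9.5
ee_pos: [571.3, 32.8, 110.9]
ee_rot: [0.865, 0.501, -0.01, -0.007]
ft_force: [-0.3, -0.9, -2.1]
width: 38.8
```

```bash
python3 - <<'E'
from h import *
show()
p,d=bot.snapshot("side"); cv2.imwrite("pics/s6.png",p[:,:,::-1]); crop("","pics/s6.png",270,180,80,60,10,"pics/s6c.png")
E
```

```text
t 9.5 ee [571.3  32.8 110.9] yaw -29.9 tilt 1.41 F [-0.3 -0.9 -2.1] T [-0.13 -0.04  0.06] w 38.8 j [-0.44  0.49  0.4   1.85 -0.25  0.88 -0.44]
```

View pics/s6c.png

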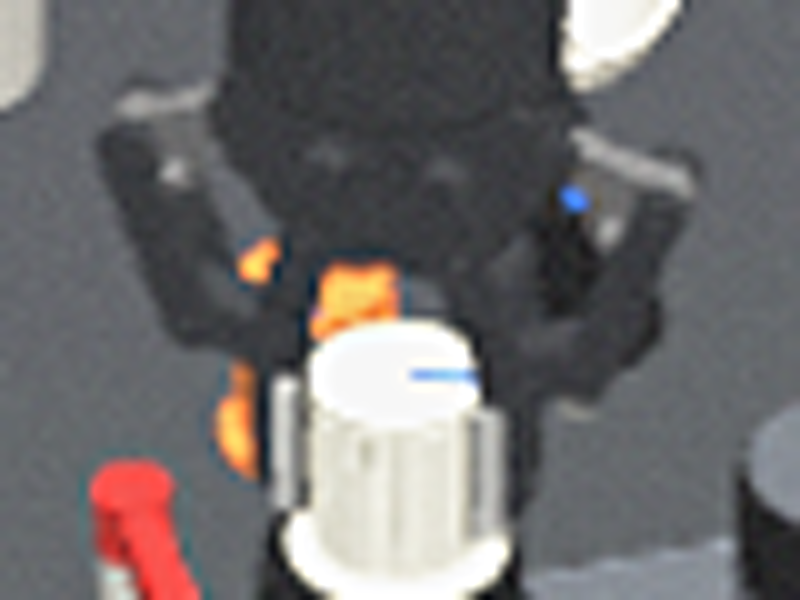

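```bash
python3 - <<'E'
from h import *
A=lambda a,b:np.degrees(np.arctan2(*(b-a)[1::-1]))
f=lambda x,y,x0,y0,s:((x+.5)/s-.5+x0,(y+.5)/s-.5+y0)
a=atz("side",*f(415,376,270,180,10),149);b=atz("side",*f(472,377,270,180,10),149);print("now",A(a,b))
for q,(x0,y0),n in [(((357,338),(387,332)),(240,150),"s5"),(((349,189),(376,184)),(240,180),"s3")]:
    a=atz("side",*f(*q[0],x0,y0,5),149);b=atz("side",*f(*q[1],x0,y0,5),149);print(n,A(a,b))
E
```

```text
now -19.937771039410755
s5 0.8436425616216974
s3 -0.4899065427872667
```

Mark turned about 20° against 27° for the tool, with almost no torque. I'll continue to resolve this.

>>> drive_tool --pt "0 0 0 0.06 255" --pt "0 0 0 0.12 255" --pt "0 0 0 0.18 255" --pt "0 0 0 0.24 255" --pt "0 0 0 0.24 255"

```text
t: 10.05
ee_pos: [571.5, 33.2, 111.0]
ee_rot: [0.918, 0.396, -0.011, -0.006]
ft_force: [0.3, 0.2, -1.1]
width: 39.1
```

```bash
python3 - <<'E'
from h import *
show()
p,d=bot.snapshot("side"); cv2.imwrite("pics/s7.png",p[:,:,::-1]); crop("","pics/s7.png",290,200,40,30,20,"pics/s7c.png")
E
```

```text
t 10.05 ee [571.5  33.2 111. ] yaw -43.4 tilt 1.4 F [ 0.3  0.2 -1.1] T [ 0.01 -0.01 -0.01] w 39.1 j [-0.48  0.5   0.46  1.85 -0.28  0.88 -0.64]
```

View pics/s7c.png

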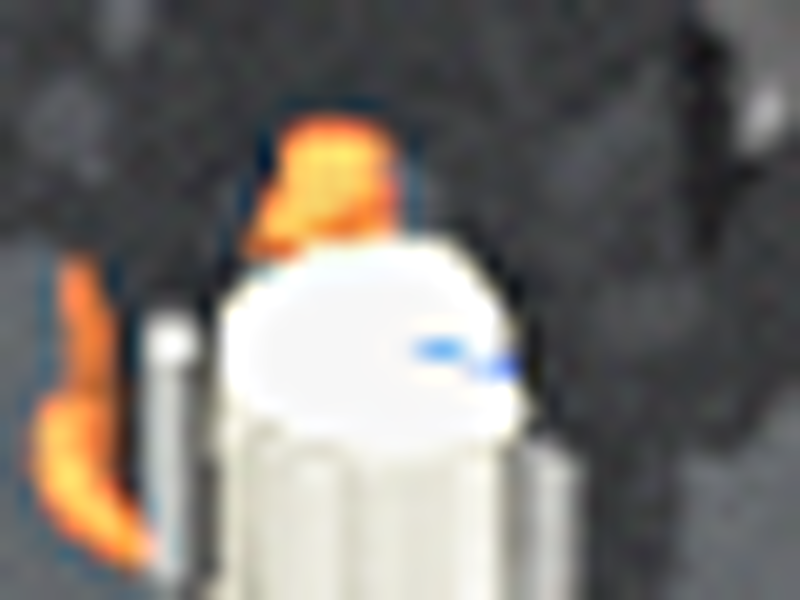

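```bash
python3 - <<'E'
from h import *
A=lambda a,b:np.degrees(np.arctan2(*(b-a)[1::-1]))
f=lambda x,y,x0,y0,s:((x+.5)/s-.5+x0,(y+.5)/s-.5+y0)
a=atz("side",*f(425,346,290,200,20),151);b=atz("side",*f(512,368,290,200,20),151);print("now",A(a,b),a,b)
for t in (-2,-20,-29,-35,-42,-50):
    c=np.array([571.5,33,151]);u=np.array([np.cos(np.radians(t)),np.sin(np.radians(t)),0])
    q=proj("side",[c+4*u,c+18*u]);print(t,((q-[290,200]+.5)*20-.5).round(0))
E
```

```text
now -41.38477087975784 [574.60117212  28.80772158 151.        ] [582.73430185  21.64124432 151.        ]
-2 [[422. 325.]
 [541. 305.]]
-20 [[423. 331.]
 [547. 333.]]
-29 [[423. 334.]
 [543. 348.]]
-35 [[422. 336.]
 [539. 357.]]
-42 [[420. 339.]
 [532. 368.]]
-50 [[418. 341.]
 [521. 379.]]
```

The mark is now at about -41°, so the cap followed (0.71 rad, beyond any wrong-way stop) and clockwise frees it. I turn the remaining 0.42 rad.

>>> drive_tool --pt "0 0 0 0.07 255" --pt "0 0 0 0.14 255" --pt "0 0 0 0.21 255" --pt "0 0 0 0.28 255" --pt "0 0 0 0.35 255" --pt "0 0 0 0.415 255" --pt "0 0 0 0.415 255" --pt "0 0 0 0.415 255"

```text
t: 10.9
ee_pos: [571.4, 33.4, 111.0]
ee_rot: [0.98, 0.201, -0.012, -0.003]
ft_force: [-1.4, -0.6, 0.4]
width: 38.7
```

```bash
python3 - <<'E'
from h import *
show()
p,d=bot.snapshot("side"); cv2.imwrite("pics/s8.png",p[:,:,::-1]); crop("","pics/s8.png",290,200,40,30,20,"pics/s8c.png")
M=Rot.from_quat(bot.read_state()["ee_rot"]).as_matrix();print("up 100 in tool",M.T@[0,0,.1])
E
```

```text
t 10.9 ee [571.4  33.4 111. ] yaw -66.9 tilt 1.41 F [-1.4 -0.6  0.4] T [0.03 0.2  0.04] w 38.7 j [-0.56  0.52  0.57  1.86 -0.35  0.89 -0.98]
up 100 in tool [-0.0021729  -0.00113405 -0.09996996]
```

View pics/s8c.png

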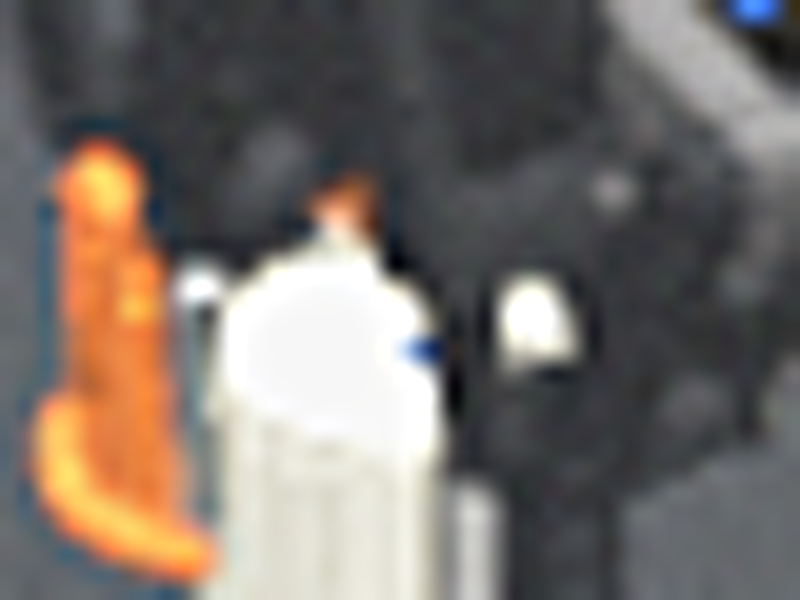

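The finger occludes most of the mark, but the torque is nil, so the cap moved with the tool (1.12 rad). I test with a gentle lift.

>>> drive_tool --pt "-0.0001 0 -0.003 0 255" --pt "-0.0001 -0.0001 -0.006 0 255" --pt "-0.0002 -0.0001 -0.008 0 255" --pt "-0.0002 -0.0001 -0.008 0 255"

```text
t: 11.35
ee_pos: [571.8, 33.3, 119.6]
ee_rot: [0.98, 0.2, -0.011, -0.003]
ft_force: [0.4, 0.2, -0.9]
width: 39.0
```

```bash
python3 - <<'E'
from h import *
show()
p,d=bot.snapshot("side"); cv2.imwrite("pics/s9.png",p[:,:,::-1]); crop("","pics/s9.png",260,190,100,75,8,"pics/s9c.png")
E
```

```text
t 11.35 ee [571.8  33.3 119.6] yaw -66.9 tilt 1.35 F [ 0.4  0.2 -0.9] T [0.06 0.04 0.01] w 39.0 j [-0.56  0.5   0.57  1.85 -0.34  0.91 -0.99]
```

View pics/s9c.png

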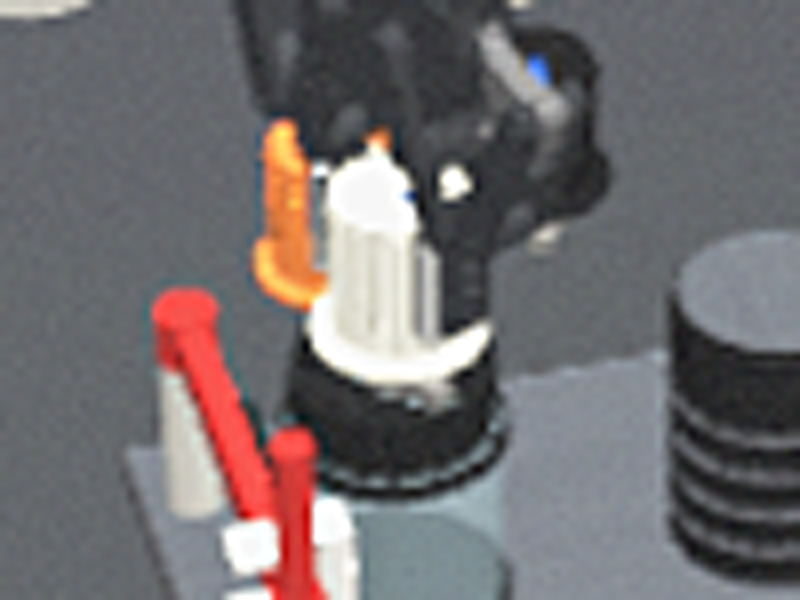

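The flange has risen off the collar with the stem showing (crop (430,390)), and the force is only 1 N, so I lift fully.

>>> drive_tool --pt "-0.0002 -0.0001 -0.01 0 255" --pt "-0.0005 -0.0003 -0.02 0 255" --pt "-0.0007 -0.0004 -0.03 0 255" --pt "-0.0009 -0.0005 -0.042 0 255" --pt "-0.0012 -0.0006 -0.055 0 255" --pt "-0.0015 -0.0008 -0.07 0 255" --pt "-0.0018 -0.001 -0.083 0 255" --pt "-0.002 -0.001 -0.09 0 255" --pt "-0.002 -0.001 -0.09 0 255" --pt "-0.002 -0.001 -0.09 0 255" --pt "-0.002 -0.001 -0.09 0 255" --pt "-0.002 -0.001 -0.09 0 255"

```text
t: 12.6
ee_pos: [571.2, 33.3, 208.7]
ee_rot: [0.98, 0.2, -0.012, -0.003]
ft_force: [-0.5, -0.3, -0.7]
width: 39.1
```

```bash
python3 - <<'E'
from h import *
show()
p,d=bot.snapshot("side"); cv2.imwrite("pics/s10.png",p[:,:,::-1]); crop("","pics/s10.png",210,130,200,150,4,"pics/s10c.png")
p,d=bot.snapshot("top"); cv2.imwrite("pics/t10.png",p[:,:,::-1])
E
```

```text
t 12.6 ee [571.2  33.3 208.7] yaw -66.9 tilt 1.43 F [-0.5 -0.3 -0.7] T [ 0.01 -0.01  0.  ] w 39.1 j [-0.61  0.4   0.63  1.77 -0.26  1.09 -1.06]
```

View pics/s10c.png

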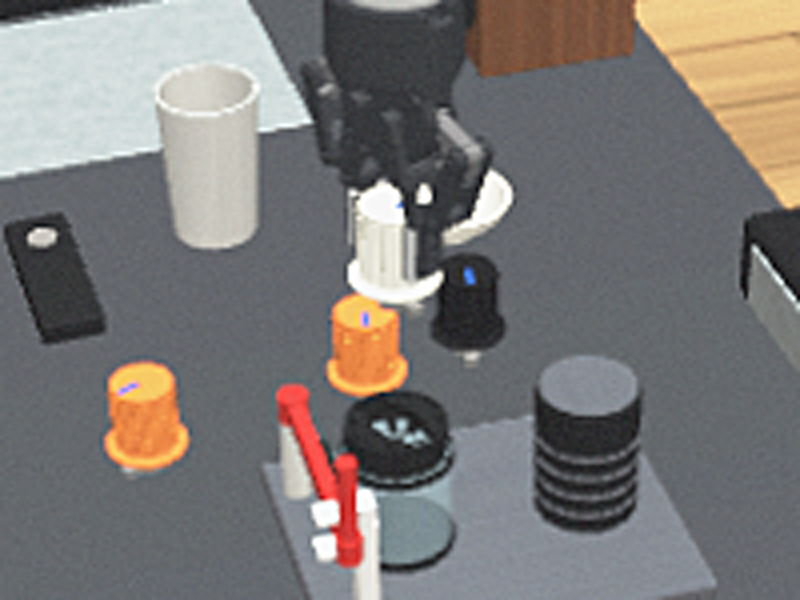

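View pics/t10.png

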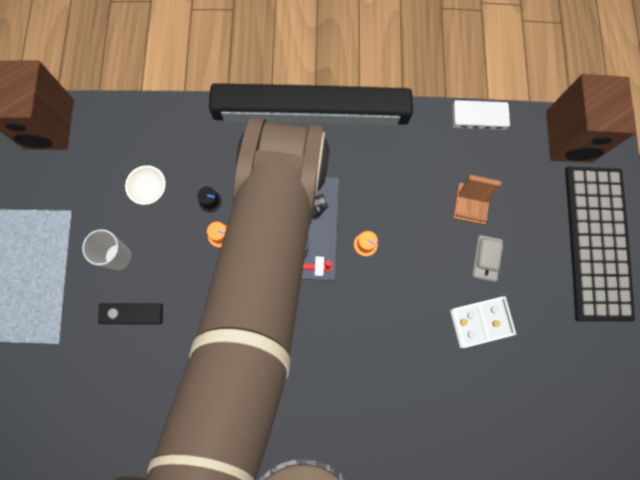

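The cap is out, at crop (395,240) over the empty collar. The latch is still shut (post at crop (348,520)), and the bystanders sit at their original pixels. I hand the job in.

```bash
python3 - <<'E'
from h import *
show(); bot.job_done()
E
```

```text
t 12.7 ee [571.3  33.3 208.9] yaw -66.9 tilt 1.41 F [ 0.   0.3 -0.5] T [ 0.02  0.01 -0.01] w 39.1 j [-0.61  0.4   0.63  1.77 -0.26  1.09 -1.06]
the job is handed in; nothing more can be done
```

The latch is shut and the white cap is out. The gripper holds the cap still, about 99 mm above its seat and centred over the reservoir. I handed the job in at 12.7 s; it gave no verdict.

- **Latch:** I swung the arm shut with its post caged between the fingers, then pressed with 38 N until it stopped moving. The top picture, taken before the cap was turned, puts it 0.01 to 0.025 rad from the dock's line. It still looked home in the last pictures.
- **Cap:** I tried clockwise first, and that was the way that gives. It turned about 1.12 rad with almost no torque and lifted out with about 1 N. It is still gripped at 39 mm.
- **Other things on the desk:** every bystander is where it started in the last top picture.

**Checks that disagreed or fell short:**
- One reading of the cap's mark part-way showed 20° when the tool had turned 27°. A later reading agreed with the tool, at about 40°.
- The final angle comes from the tool alone, because a finger hid the mark.
- Pressing the latch left the tool tilted about 1.4°, which did no harm.

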